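# Put the cut apple away and seal it

### The job

Drop the cut apple from the board into the one vessel that holds no fruit, then take the silicone lid that leans against the drawer front by its knob and lay it gently and squarely on that vessel, its plug inside the mouth. Press the lid down on the rim with about 10 newtons for a moment to seal it (a knock or push of more than 80 could crack the rim), then let go; leave everything else where it stands.

Things in the scene. Friction and masses are not known exactly. Their poses are not given: they have to be found in the camera images.
- jar: Glass blender jar, round, outer diameter 96 mm at the foot, 100 mm at the rim, wall 4 mm (mouth 92 mm inside), 106 mm tall, floor 5 mm thick, stands loose, 0.6 kg; black handle on its +x side reaching 89 mm from the axis, between 22 and 91 mm high. Origin: centre of the underside, z up.
- tumbler: Wide steel tumbler with a dark stripe, same diameters and wall as the jar, 100 mm tall, no handle, loose, 0.5 kg. Origin: centre of the underside, z up.
- canister: White ceramic canister with a blue band, same diameters and wall as the jar, 94 mm tall, no handle, loose, 0.6 kg. Origin: centre of the underside, z up.
- jar_rim (a point): Centre of the jar's mouth, level with its rim.
- tumbler_rim (a point): Centre of the tumbler's mouth, level with its rim.
- canister_rim (a point): Centre of the canister's mouth, level with its rim.
- orange: Whole orange, 66 mm across, 62 mm tall, standing loose in one of the three vessels; leave it there. Origin: centre of the underside.
- lime: Whole big green lime, 66 mm across, 62 mm tall, standing loose in another of the vessels; leave it there. Origin: centre of the underside.
- pad: Brown cork disc, 60 mm across, 4 mm thick, lying loose on the floor of the third vessel, the one without fruit; it stays in there, under the apple. Origin: centre of the underside.
- board: Fixed wooden chopping board, 120 mm (x) by 150 mm (y), 12 mm thick; the cut apple stands on it. Origin: centre of the underside.
- apple: Red apple with its top cut off: 60 mm across with upright sides from 18 to 38 mm above its underside, 46 mm tall, flat pale cut face up, about 0.11 kg, loose on the board. Origin: centre of the underside, z up. It may land in any attitude.
- apple_center (a point): Middle of the apple, 23 mm above its underside.
- drawers: Fixed low drawer unit, 160 mm deep (x), 280 mm wide (y), 90 mm tall, its flat white drawer front on the -x side, 80 mm from the origin, no handles standing out. Origin: centre of the underside.
- lid: Turquoise stiff silicone lid, 0.09-0.18 kg: flange 110 mm across, 6 mm thick, two straight tabs (116 mm along x); tapered plug below it 78 to 68 mm across, 8 mm deep; round knob above. Origin: centre of the flange's underside, which rests on the rim when on; z: out through the knob. At the start one tab stands on the table, the other leans on the drawer front, z 38 degrees from vertical.
- lid_knob (a point): Middle of the lid's knob, which is 26 mm in diameter, along the lid's z, and reaches from 6 to 42 mm above the lid's origin; this point is 24 mm above the origin. At the start the knob leans away from the drawer front, 38 degrees from vertical.
- flip_box: Purple plastic container with a closed flip-top lid, 64 x 94 x 114 mm tall, loose bystander. Origin: centre of the underside.
- salt: Salt jar, 52 mm across, 90 mm tall, loose bystander. Origin: centre of the underside.
- mill: Dark wooden pepper mill, 52 mm across, 120 mm tall, loose bystander. Origin: centre of the underside.
- spoon: Wooden spoon, 200 mm long, lying loose, bystander. Origin: underside, near its middle.
Things that resemble listed ones, but are neither listed nor needed, are in the scene too. There is more than one size of the pad; the one meant has the size given above.

How it is judged:
By the outcome, as a careful person would: the job done as asked, in the order asked, and still so for the second after the job is handed in, with the robot touching nothing.
It also fails if it takes over 64 s, if anything falls off the work surface, if the arm or the gripper's body presses on something with over 40 N, if the wrist force passes 120 N, or if a joint passes its speed limit or range.

### The arm

A 6-joint arm with a two-finger parallel gripper is mounted at the origin on the work surface. World frame = base frame: x ahead of the robot, y to its left, z up, the work surface at z = 0. Lengths are in m, angles in rad, forces in N, time in s.
With the tool pointing down it reaches from about 0.25 to 0.725 m from the base axis. Payload 4 kg.
Tool frame: the origin (TCP) lies midway between the tips of the shut fingers; the grasp point (between the pads) lies pinch_z behind it (pinch_z is the distance from the TCP to the grasp point, in m); z points along the fingers, y is the direction in which the jaws open and shut (so a half turn about z gives the same grasp; the last joint's range is limited). The gripper opens to 85 mm and grips with 20 to 120 N. Pads are 22 mm wide; open, the fingers measure 114 mm over their backs; the gripper's body (76 mm by 85 mm) begins 54 mm behind the grasp point. The pads swing forward as they close: fully open they stand 13 mm farther back than shut.
Start: joints at [-1.147, 0.241, 0.005, 1.335, 0, 1.571], TCP at [0.206, -0.456, 0.231] pointing down, gripper open.
Joint ranges: [-2.72, 2.72], [-1.05, 1.87], [-1.09, 1.28], [-1.99, 2.15], [-1.42, 1.44], [-3.14, 3.14]. Speed limits (rad/s): [2.79, 2.79, 3.14, 3.14, 3.14, 3.14].

### API

Orientations are given as a unit quaternion [x, y, z, w].
In Python, from workcell import * gives the robot as it stands.
- The arm moves only by the tool move_arm, never from a script. Its argument "motion" is a list of rows, each a list of 3 entries, a list of its own where there are three numbers: the finger opening in mm, from 0 to 85.4, then the shift along the tool's x, y, z in units of 50 mm (1.0 is 50 mm), then the turn about the tool's z in units of 6 degrees (1.0 is 6 degrees). In form: [[claw, [dx, dy, dz], roll], ...]. A call has exactly 10 rows; each row is the pose to reach, as a shift and turn from the pose commanded when the call began, along the tool's axes at that moment; what a row does not reach only later rows make up. A row lasts 1/10 s, in which the tool goes at most 50 mm and 8.59 degrees, less where a joint would pass 70% of its speed; a pose out of reach is approached as far as the arm can. A call with a gripper value outside its range is refused whole. The fingers move at their own pace and stop on an object; the grip force is fixed at half the most. Time passes only in rows, so rows that repeat a pose let the fingers close, or fill a call up. It gives the time, the measured TCP pose, the force and the opening at its end, in the units of the state.
- get_obs(): the state, without advancing time (a new reading comes with each control period).
- camera(name): name is "scene" or "top" or "wrist"; returns a dict with "color" (400x640x3 uint8, red, green, blue), "fx", "fy", "cx", "cy" (pixels), "rvec" (rotation vector, rad) and "tvec" (3), from world to camera coordinates, as OpenCV has them; the wrist camera has in their place "mount" (4x4, takes a point from camera to tool coordinates, whose origin is the TCP and whose axes are the flange's). Camera axes: x right, y down, z forward; pixel columns grow to the right and rows downward; lengths in m; the calibration is good to about 2 mm. A picture is of the moment at which its call begins: read the wrist's pose just before it. There is no depth.
- job_done(): hands the job in, once; it reports no verdict.
The state is a dict: "clock": time; "joint_pos": joint angles; "joint_vel": joint speeds; "tau": joint torques, N m; "eef_pos": TCP position; "tool_rot": TCP orientation; "ft_force": force on the tool from outside, world axes, zero at the start; "ft_torque": the same for the moment, N m; "grip_width": finger opening in m.
Only numpy, scipy, OpenCV 4.12 (cv2) and the standard library are available. Lean on these libraries where they do the work, as an engineer would, in place of code of your own. Each camera call takes 0.05 s, during which the arm holds its last target.

## Working session

There is one attempt and no reset: what is moved stays moved. The work goes in short steps, Python scripts to look and compute and a tool call to move; the robot and the scene stay as the last step left them, time stands still between calls to the robot, and variables do not carry over. Pictures are saved under pics/ and viewed, and the job is handed in when it is done.

Besides the shell and the picture viewer there is one more tool, called after "Call:" as name(argument=value, ...) on one line, values as JSON. move_arm: Moves the arm, as the interface text tells. Its arguments: {"type":"object","properties":{"motion":{"type":"array","items":{"type":"array"}}},"required":["motion"]}

```bash
ls; mkdir -p pics; python3 - <<'E'
from workcell import *
import cv2
o=get_obs(); print(o)
for n in ["scene","top","wrist"]:
    c=camera(n); cv2.imwrite(f"pics/{n}0.png",c["color"][:,:,::-1]); print(n,{k:v for k,v in c.items() if k!="color"})
E
```

```text
pics
{'clock': 0.0, 'joint_pos': array([-1.14702607e+00,  2.41431563e-01,  3.77251854e-03,  1.33520642e+00,
       -1.41309900e-05,  1.57079605e+00]), 'joint_vel': array([ 1.41426896e-03, -8.75931864e-04, -3.80960698e-04, -6.25295858e-04,
       -2.34151014e-05, -2.77779640e-04]), 'tau': array([ 1.60889682e-03, -3.72312176e+01,  2.52411675e+01,  1.69993518e-02,
        2.18350037e-04, -1.01863872e-06]), 'eef_pos': array([ 0.20534466, -0.4552168 ,  0.2304221 ]), 'tool_rot': array([ 9.77635649e-01,  2.10303273e-01, -2.24480352e-04, -1.00994528e-03]), 'ft_force': array([-0.08215933, -0.04623872,  0.07290784]), 'ft_torque': array([-0.01951825,  0.05397846, -0.02547631]), 'grip_width': 0.0849733120399591}
scene {'fx': 437.36612343286544, 'fy': 437.36612343286544, 'cx': 324.0371973097023, 'cy': 198.22163373479623, 'rvec': array([ 2.09667075,  0.49268101, -0.30400603]), 'tvec': array([-0.47228116, -0.06676841,  1.43826157])}
top {'fx': 370.65271539466687, 'fy': 370.65271539466687, 'cx': 315.10197927650273, 'cy': 193.49421380502542, 'rvec': array([ 2.17426285, -2.13411717,  0.16452128]), 'tvec': array([-0.05081225,  0.55296941,  1.19054357])}
wrist {'fx': 285.9777569787768, 'fy': 285.9777569787768, 'cx': 317.9164789814454, 'cy': 198.3643739863347, 'mount': array([[-2.19134311e-03, -9.62650075e-01, -2.70739786e-01,
         6.82565364e-02],
       [ 9.99997595e-01, -2.13435560e-03, -5.04913812e-04,
        -7.09800456e-04],
       [-9.17996605e-05, -2.70740242e-01,  9.62652436e-01,
        -1.42676966e-01],
       [ 0.00000000e+00,  0.00000000e+00,  0.00000000e+00,
         1.00000000e+00]])}
```

View pics/scene0.png

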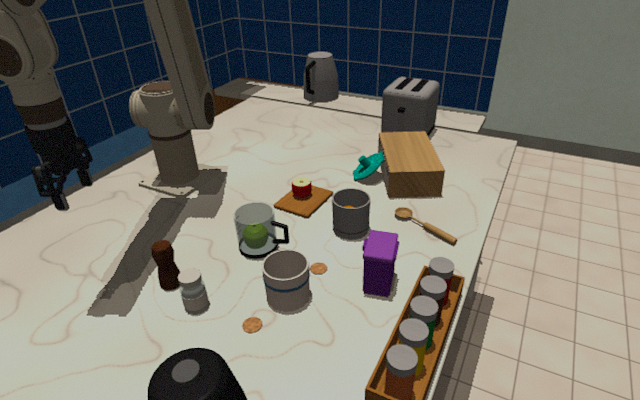

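View pics/top0.png

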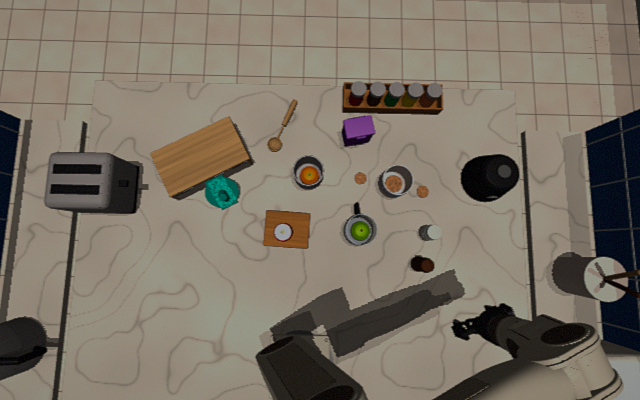

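View pics/wrist0.png

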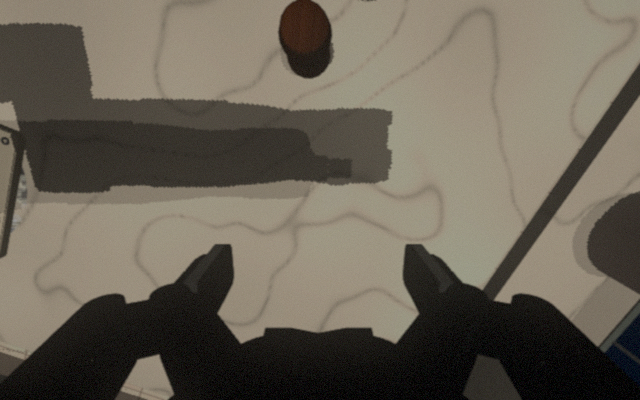

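View pics/topcrop.png

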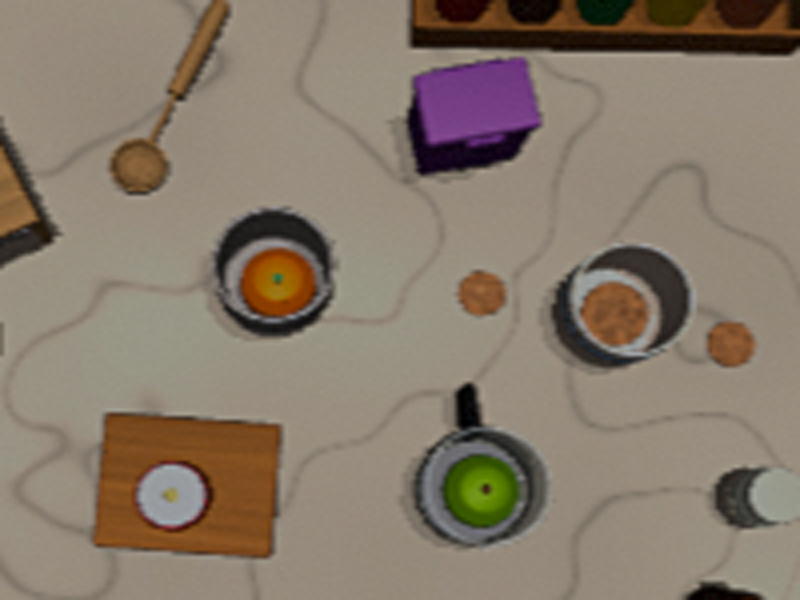

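View pics/topcrop2.png

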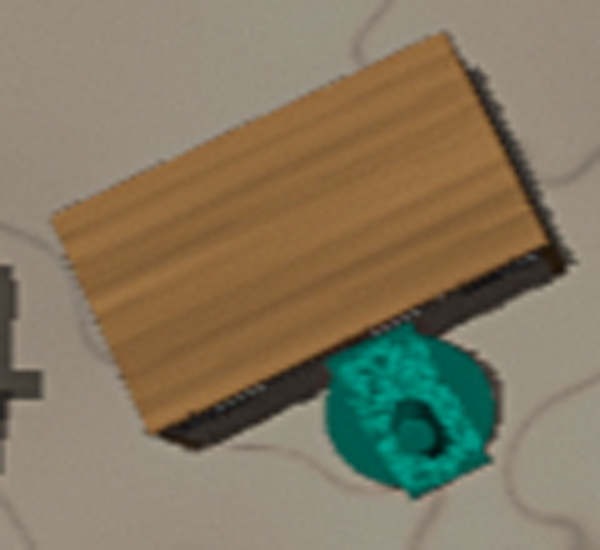

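View pics/scenecrop.png

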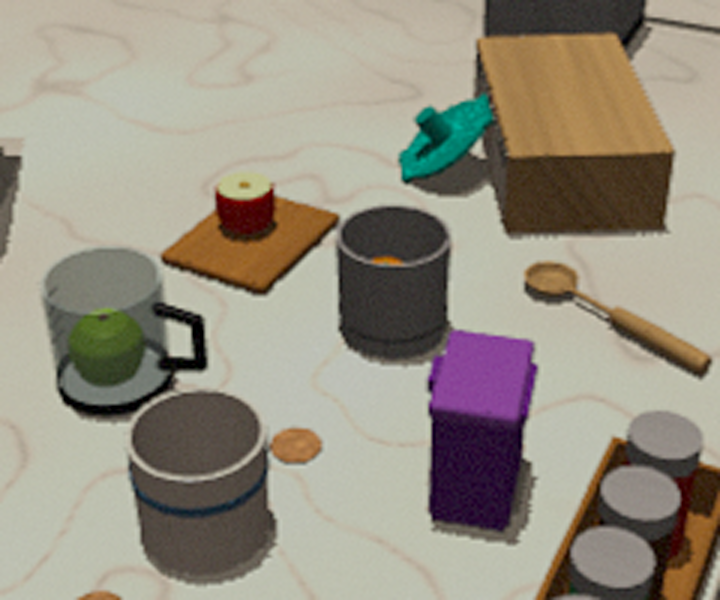

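```bash
cat > h.py <<'E'
from workcell import *
import numpy as np, cv2
from scipy.spatial.transform import Rotation as R
def cam(name,save=None):
    o=get_obs(); c=camera(name)
    if save: cv2.imwrite("pics/"+save,c["color"][:,:,::-1])
    K=np.array([[c["fx"],0,c["cx"]],[0,c["fy"],c["cy"]],[0,0,1]])
    if "mount" in c:
        T=np.eye(4);T[:3,:3]=R.from_quat(o["tool_rot"]).as_matrix();T[:3,3]=o["eef_pos"]
        W=np.linalg.inv(T@c["mount"])
    else:
        W=np.eye(4);W[:3,:3]=R.from_rotvec(c["rvec"]).as_matrix();W[:3,3]=c["tvec"]
    return K,W,c["color"]
def ray(K,W,px,z):
    C=np.linalg.inv(W); d=C[:3,:3]@np.linalg.inv(K)@np.array([px[0],px[1],1.]); p=C[:3,3]
    return p+d*(z-p[2])/d[2]
def proj(K,W,P):
    q=(W[:3,:3]@np.atleast_2d(P).T).T+W[:3,3]; q=q@K.T; return q[:,:2]/q[:,2:]
def totool(target,axes=None):
    """world target TCP -> row shift units"""
    o=get_obs(); M=R.from_quat(o["tool_rot"]).as_matrix()
    return M.T@(np.array(target)-o["eef_pos"])/0.05
E
python3 - <<'E'
from h import *
K,W,c=cam("top")
for n,p,z in [("apple",(283,232),.058),("can",(397.75,180),.094),("knobtop",(223.6,196.4),.0688),("dr1",(170,196.4),.09),("dr2",(250,158.6),.09),("jar",(360,230),.106),("tumb",(308.5,172),.1)]:
    print(n,ray(K,W,p,z))
K,W,c=cam("scene")
print("apple s",ray(K,W,(301.5,181),.058),"can s",ray(K,W,(286.3,265.5),.094),"knob s",ray(K,W,(364.5,158),.0688))
o=get_obs(); print(o["clock"],R.from_quat(o["tool_rot"]).as_matrix())
print(totool([.484,0.08,.23]))
E
```

```text
apple [0.42411612 0.0607068  0.058     ]
can [ 0.59476716 -0.30310818  0.094     ]
knobtop [0.53439973 0.25449843 0.0688    ]
dr1 [0.52838756 0.41820449 0.09      ]
dr2 [0.6557857  0.17129034 0.09      ]
jar [ 0.43291545 -0.18084948  0.106     ]
tumb [ 0.6137667 -0.0176392  0.1      ]
apple s [0.42498971 0.06485496 0.058     ] can s [ 0.60318901 -0.3079209   0.094     ] knob s [0.54404709 0.25734389 0.0688    ]
0.25 [[ 9.11528830e-01  4.11235948e-01 -4.32429757e-04]
 [ 4.11236175e-01 -9.11528381e-01  9.05036500e-04]
 [-2.19884530e-05 -1.00279762e-03 -9.99999497e-01]]
[ 9.48182771 -7.4717683   0.02484483]
```

```bash
python3 - <<'E'
from h import *
print(totool([.4245,0.0625,.2]))
E
```

```text
[ 8.25318894 -7.64150246  0.62504236]
```

Call:
move_arm(motion=[[85,[2,-1.9,0.1],0],[85,[4,-3.8,0.3],0],[85,[6,-5.6,0.5],0],[85,[8.25,-7.64,0.6],0],[85,[8.25,-7.64,0.6],0],[85,[8.25,-7.64,0.6],0],[85,[8.25,-7.64,0.6],0],[85,[8.25,-7.64,0.6],0],[85,[8.25,-7.64,0.6],0],[85,[8.25,-7.64,0.6],0]])

```text
clock: 1.25
eef_pos: [0.4003, 0.0062, 0.2048]
tool_rot: [0.978, 0.21, 0.001, 0.0]
ft_force: [1.2, -0.7, 0.4]
grip_width: 0.0851
```

Call:
move_arm(motion=[[85,[0,0,0],0],[85,[0,0,0],0],[85,[0,0,0],0],[85,[0,0,0],0],[85,[0,0,0],0],[85,[0,0,0],0],[85,[0,0,0],0],[85,[0,0,0],0],[85,[0,0,0],0],[85,[0,0,0],0]])

```text
clock: 2.25
eef_pos: [0.3998, 0.0042, 0.2047]
tool_rot: [0.978, 0.21, -0.0, -0.0]
ft_force: [-0.2, 0.3, -0.4]
grip_width: 0.0854
```

```bash
python3 - <<'E'
from h import *
K,W,c=cam("wrist","w1.png")
np.savez("w1.npz",K=K,W=W)
print(totool([.4245,.0625,.2]))
E
```

```text
[ 0.92932146 -0.85985414  0.09319604]
```

View pics/w1.png

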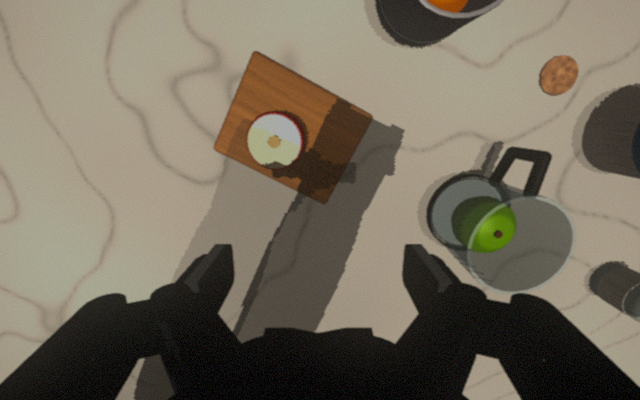

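```bash
python3 - <<'E'
from h import *
d=np.load("w1.npz");K,W=d["K"],d["W"]
im=cv2.imread("pics/w1.png")
hsv=cv2.cvtColor(im,cv2.COLOR_BGR2HSV)[100:185,235:315]
roi=im[100:185,235:315].astype(int)
m=((roi[...,0]>110)).astype(np.uint8)   # blue high -> pale
n,l,s,ce=cv2.connectedComponentsWithStats(m)
i=l[41,30]; print(s[i],ce[i]+[235,100])
p=ray(K,W,ce[i]+[235,100],.058); print(p)
print(ray(K,W,(275,141),.058))
print(totool([p[0],p[1],.11]))
E
```

```text
[  13   14   53   51 2004] [273.92914172 139.30339321]
[0.42525037 0.06436744 0.058     ]
[0.42414606 0.06278024 0.058     ]
[ 0.95839556 -0.88768274  1.89319616]
```

Call:
move_arm(motion=[[85,[0.5,-0.45,0.4],0],[85,[0.95,-0.88,1.0],0],[85,[0.95,-0.88,1.6],0],[85,[0.95,-0.88,2.0],0],[85,[0.95,-0.88,2.5],0],[85,[0.95,-0.88,3.0],0],[85,[0.95,-0.88,3.4],0],[85,[0.95,-0.88,3.73],0],[85,[0.95,-0.88,3.73],0],[85,[0.95,-0.88,3.73],0]])

```text
clock: 3.3
eef_pos: [0.425, 0.0639, 0.0182]
tool_rot: [0.978, 0.21, -0.0, -0.0]
ft_force: [0.1, -0.1, -0.2]
grip_width: 0.0846
```

Call:
move_arm(motion=[[75,[0,0,0],0],[68,[0,0,0],0],[64,[0,0,0],0],[61,[0,0,0],0],[58,[0,0,0],0],[55,[0,0,0],0],[50,[0,0,0],0],[50,[0,0,0],0],[50,[0,0,0],0],[50,[0,0,0],0]])

```text
clock: 4.3
eef_pos: [0.4255, 0.0638, 0.0192]
tool_rot: [0.978, 0.21, 0.001, 0.0]
ft_force: [-2.0, -0.8, 8.0]
grip_width: 0.0584
```

Call:
move_arm(motion=[[45,[0,0,-0.3],0],[45,[0,0,-0.7],0],[45,[0,0,-1.2],0],[45,[0,0,-1.8],0],[45,[0,0,-2.5],0],[45,[0,0,-3.2],0],[45,[0,0,-3.7],0],[45,[0,0,-4.0],0],[45,[0,0,-4.0],0],[45,[0,0,-4.0],0]])

```text
clock: 5.3
eef_pos: [0.4247, 0.0638, 0.2177]
tool_rot: [0.978, 0.21, -0.0, -0.0]
ft_force: [-0.9, -0.1, -3.0]
grip_width: 0.0586
```

```bash
python3 - <<'E'
from h import *
K,W,c=cam("wrist","w2.png")
np.savez("w2.npz",K=K,W=W)
o=get_obs(); print(o["eef_pos"],o["ft_force"],o["joint_pos"])
print(totool([.599,-.3055,.20]))
E
```

```text
[0.42423011 0.06368814 0.2170627 ] [ 0.75241256  0.6937283  -1.20694887] [ 1.48990467e-01  1.09274933e-01 -1.93574713e-01  1.26989114e+00
  3.26488414e-05  2.86680213e+00]
[0.15055221 8.16813178 0.33640778]
```

View pics/w2.png

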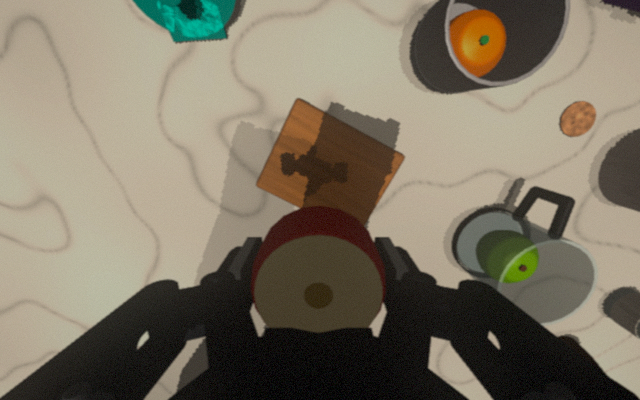

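Call:
move_arm(motion=[[45,[0,0.6,0],0],[45,[0,1.4,0],0],[45,[0,2.2,0],0],[45,[0,3.1,0],0],[45,[0,4.0,0],0],[45,[0,4.9,0],0],[45,[0,5.7,0],0],[45,[-0.3,6.3,0],0],[0,[-0.5,6.5,0],0],[45,[-0.5,6.5,0],0]])

```text
clock: 6.35
eef_pos: [0.5343, -0.2441, 0.216]
tool_rot: [0.978, 0.209, -0.002, -0.001]
ft_force: [0.6, 0.2, -2.1]
grip_width: 0.0581
```

```bash
python3 - <<'E'
from h import *
K,W,c=cam("wrist","w3.png")
np.savez("w3.npz",K=K,W=W)
o=get_obs(); print(o["eef_pos"],o["joint_pos"])
t=np.linspace(0,2*np.pi,60)
im=cv2.imread("pics/w3.png")
P=np.c_[.599+.05*np.cos(t),-.3055+.05*np.sin(t),0*t+.094]
cv2.polylines(im,[np.int32(np.round(proj(K,W,P)))],True,(0,0,255))
cv2.imwrite("pics/w3b.png",im)
E
```

```text
[ 0.53470775 -0.24268439  0.21654858] [-4.26396749e-01  4.24543901e-01  2.27545939e-01  1.37721772e+00
  6.47169262e-04  2.29303744e+00]
```

View pics/w3b.png

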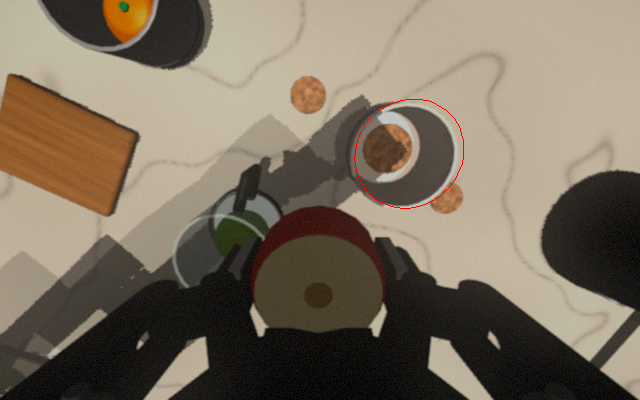

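```bash
python3 - <<'E'
import cv2
im=cv2.imread("pics/w3.png")
cv2.imwrite("pics/w3c.png",cv2.resize(im[85:225,335:480],None,fx=4,fy=4,interpolation=cv2.INTER_CUBIC))
E
```

```text
(no output)
```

View pics/w3c.png

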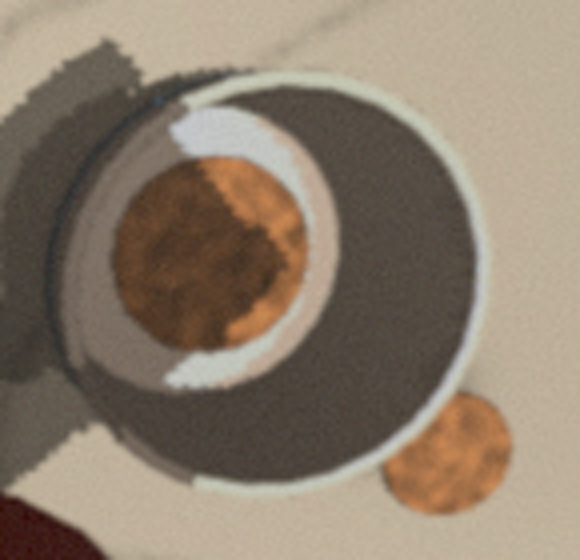

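```bash
python3 - <<'E'
from h import *
from scipy.optimize import least_squares
d=np.load("w3.npz");K,W=d["K"],d["W"]
pts=np.array([(300,70),(360,82),(420,125),(460,180),(483,230),(489,260),(478,330),(440,405),(400,443),(340,478),(280,492),(230,491),(195,487),(187,100),(235,76)])/4.+[335,85]
def res(v,z,r):
    return [np.hypot(*(ray(K,W,p,z)[:2]-v[:2]))-r for p in pts]
for z in (.088,.094,.098):
  for r in (.05,):
    s=least_squares(res,[.6,-.3],args=(z,r)); print(z,s.x,np.std(s.fun)*1e3,np.mean(s.fun)*1e3)
s=least_squares(lambda v:res(v,.094,v[2]),[.6,-.3,.05]);print(s.x)
p=s.x
print(totool([p[0],p[1],.2]))
E
```

```text
0.088 [ 0.59473534 -0.30392005] 0.5989495911057179 -0.1061934947435228
0.094 [ 0.59427986 -0.30095928] 0.856518608768855 -0.7795957833607555
0.098 [ 0.5939582  -0.29895098] 1.1600822102759598 -1.2037677490606875
[ 0.59485357 -0.30211018  0.04872597]
[0.61092131 1.57802494 0.3251655 ]
```

Call:
move_arm(motion=[[45,[0.2,0.5,0],0],[45,[0.4,1.1,0],0],[45,[0.61,1.58,0.1],0],[45,[0.61,1.58,0.6],0],[45,[0.61,1.58,1.1],0],[45,[0.61,1.58,1.6],0],[45,[0.61,1.58,2.0],0],[45,[0.61,1.58,2.25],0],[45,[0.61,1.58,2.36],0],[45,[0.61,1.58,2.36],0]])

```text
clock: 7.4
eef_pos: [0.596, -0.3011, 0.0997]
tool_rot: [0.978, 0.211, -0.0, -0.0]
ft_force: [-0.3, 1.1, -1.6]
grip_width: 0.0581
```

```bash
python3 - <<'E'
from h import *
o=get_obs(); print(o["eef_pos"],o["ft_force"])
K,W,c=cam("scene","s4.png")
im=cv2.imread("pics/s4.png"); cv2.imwrite("pics/s4c.png",cv2.resize(im[180:330,200:400],None,fx=4,fy=4))
E
```

```text
[ 0.59604902 -0.3011217   0.09972961] [-0.27082028  1.1440744  -1.64046446]
```

View pics/s4c.png

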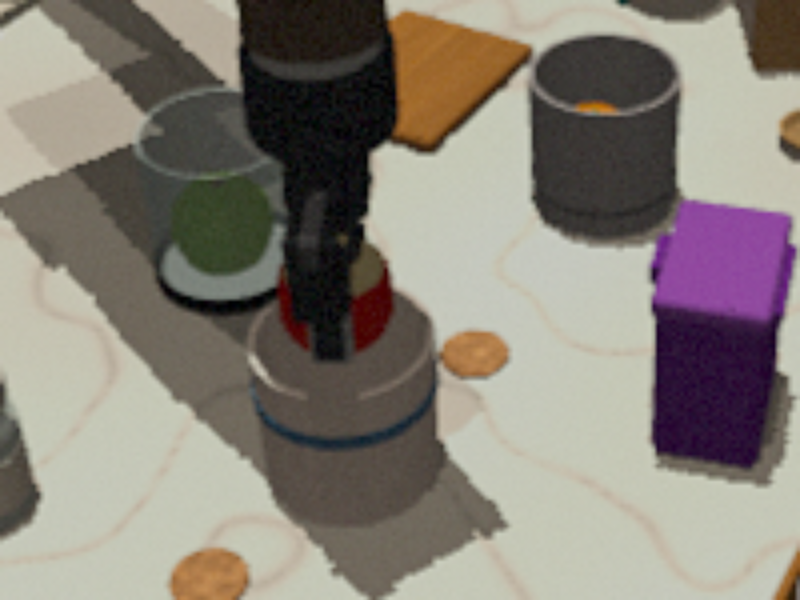

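Call:
move_arm(motion=[[62,[0,0,0],0],[68,[0,0,0],0],[75,[0,0,0],0],[85,[0,0,0],0],[85,[0,0,0],0],[85,[0,0,0],0],[85,[0,0,-0.6],0],[85,[0,0,-1.4],0],[85,[0,0,-2.2],0],[85,[0,0,-3.0],0]])

```text
clock: 8.45
eef_pos: [0.5959, -0.3021, 0.2516]
tool_rot: [0.978, 0.21, -0.0, -0.0]
ft_force: [0.5, 0.2, 0.3]
grip_width: 0.0852
```

```bash
python3 - <<'E'
from h import *
o=get_obs(); print(o["clock"],o["eef_pos"],o["ft_force"],o["joint_pos"][[0,5]])
K,W,c=cam("wrist","w5.png"); np.savez("w5.npz",K=K,W=W)
E
```

```text
8.45 [ 0.59592315 -0.3020742   0.25158445] [0.47827411 0.20487944 0.29228582] [-0.46916739  2.24863628]
```

View pics/w5.png

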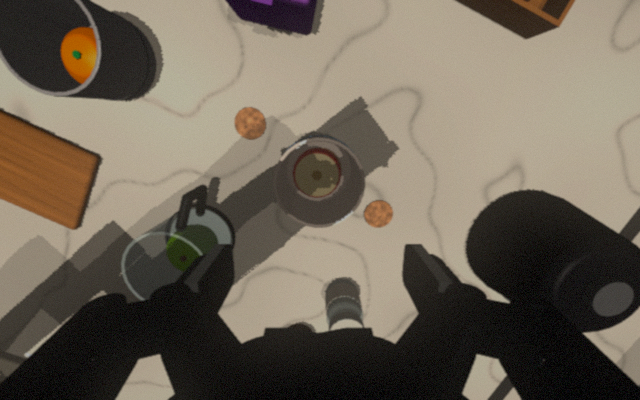

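```bash
python3 - <<'E'
from h import *
d=np.load("w5.npz");K,W=d["K"],d["W"]
im=cv2.imread("pics/w5.png")
t=np.linspace(0,2*np.pi,200)
big=cv2.resize(im[125:235,265:375],None,fx=5.4,fy=5.4,interpolation=cv2.INTER_CUBIC)
for r,c in ((.05,(0,0,255)),(.046,(0,255,0))):
  P=np.c_[.595+r*np.cos(t),-.3025+r*np.sin(t),0*t+.094]
  cv2.polylines(big,[np.int32(np.round((proj(K,W,P)+.5-[265,125])*5.4))],True,c)
cv2.imwrite("pics/w5c.png",big)
print((K@np.array([0,0,1])))
E
```

```text
[317.91647898 198.36437399   1.        ]
```

View pics/w5c.png

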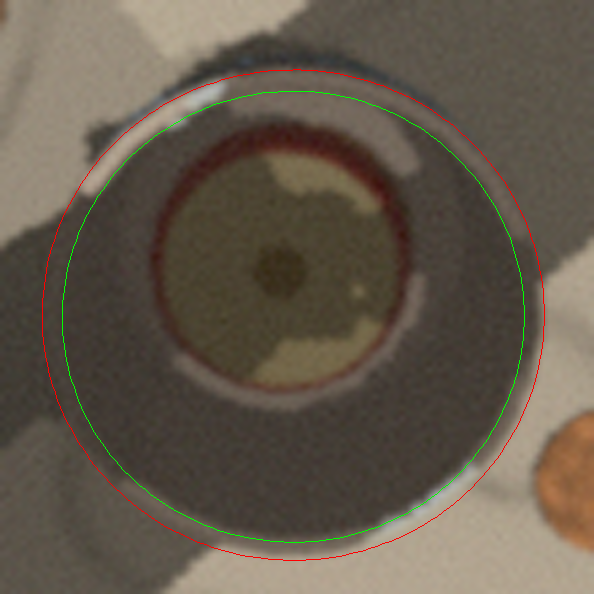

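Call:
move_arm(motion=[[85,[0.1,-0.5,0],-1.4],[85,[0.2,-1.0,0],-2.8],[85,[0.3,-1.5,0],-4.2],[85,[0.4,-2.0,0],-5.6],[85,[0.6,-2.5,0],-7.0],[85,[0.7,-3.0,0],-8.4],[85,[0.8,-3.5,0],-9.8],[85,[1.0,-4.0,0],-11.2],[85,[1.1,-4.5,0],-12.6],[85,[1.2,-5.0,0],-14.0]])

```text
clock: 9.5
eef_pos: [0.5478, -0.0486, 0.25]
tool_rot: [0.583, 0.812, 0.0, 0.0]
ft_force: [0.6, -0.5, -0.1]
grip_width: 0.0854
```

```bash
python3 - <<'E'
from h import *
o=get_obs(); print(o["clock"],o["eef_pos"],o["ft_force"],o["joint_pos"][[0,5]])
M=R.from_quat(o["tool_rot"]).as_matrix(); print(np.degrees(np.arctan2(M[1,0],M[0,0])))
print(totool([.49,.22,.23]))
E
```

```text
9.5 [ 0.54779312 -0.04860803  0.25003068] [ 0.60757734 -0.46874628 -0.10954256] [-0.08850263  1.15716371]
108.6285759329457
[5.45995027 0.62068367 0.40039231]
```

Call:
move_arm(motion=[[85,[0.5,0.1,0],-1.4],[85,[1.0,0.1,0],-2.8],[85,[1.6,0.2,0.1],-4.2],[85,[2.2,0.3,0.2],-5.6],[85,[2.8,0.3,0.2],-7.0],[85,[3.4,0.4,0.3],-8.4],[85,[4.0,0.4,0.3],-9.8],[85,[4.5,0.5,0.4],-11.2],[85,[5.0,0.6,0.4],-12.6],[85,[5.4,0.6,0.4],-14.0]])

```text
clock: 10.5
eef_pos: [0.4916, 0.2176, 0.2298]
tool_rot: [-0.11, 0.994, 0.0, 0.0]
ft_force: [-0.4, -0.0, 0.3]
grip_width: 0.0844
```

Call:
move_arm(motion=[[85,[0,0,0],-1.2],[85,[0,0,0],-2.4],[85,[0,0,0],-2.4],[85,[0,0,0],-2.4],[85,[0,0,0],-2.4],[85,[0,0,0],-2.4],[85,[0,0,0],-2.4],[85,[0,0,0],-2.4],[85,[0,0,0],-2.4],[85,[0,0,0],-2.4]])

```text
clock: 11.5
eef_pos: [0.4919, 0.2161, 0.2302]
tool_rot: [-0.231, 0.973, 0.0, -0.0]
ft_force: [0.4, 0.4, -0.2]
grip_width: 0.0851
```

```bash
python3 - <<'E'
from h import *
o=get_obs(); print(o["clock"],o["eef_pos"],o["ft_force"],o["joint_pos"][[0,5]])
M=R.from_quat(o["tool_rot"]).as_matrix(); print(np.degrees(np.arctan2(M[1,0],M[0,0])))
K,W,c=cam("wrist","w6.png"); np.savez("w6.npz",K=K,W=W)
E
```

```text
11.5 [0.49186853 0.21611214 0.23015209] [ 0.36520711  0.43913068 -0.21348742] [ 0.41396637 -0.05151272]
-153.33001239811264
```

View pics/w6.png

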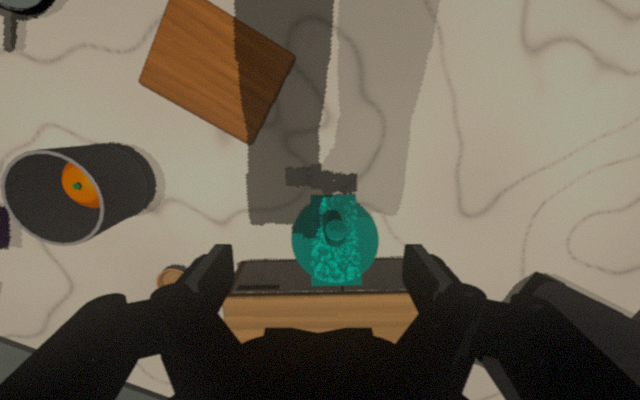

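```bash
python3 - <<'E'
import cv2
im=cv2.imread("pics/w6.png")
cv2.imwrite("pics/w6c.png",cv2.resize(im[180:320,230:430],None,fx=4,fy=4,interpolation=cv2.INTER_CUBIC))
E
```

```text
(no output)
```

View pics/w6c.png

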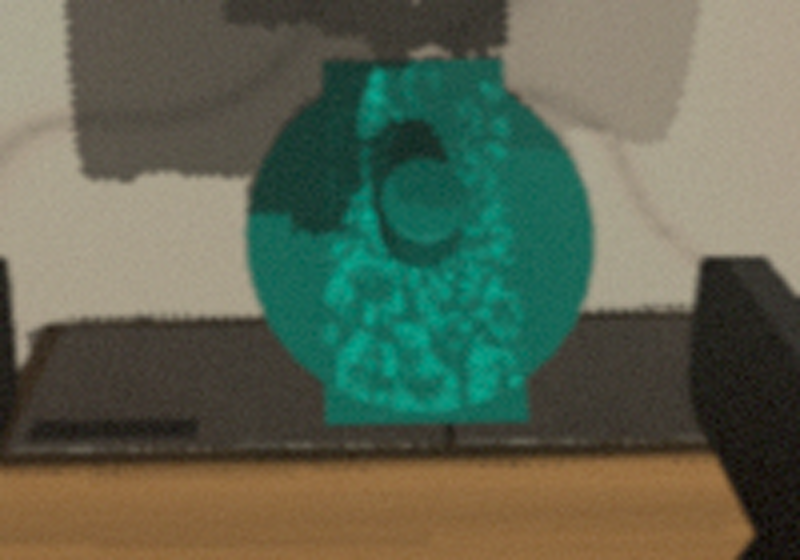

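```bash
python3 - <<'E'
from h import *
d=np.load("w6.npz");K,W=d["K"],d["W"]
f=lambda x,y,z: ray(K,W,(230+x/4,180+y/4),z)
k=f(425,200,.0688);lo=f(411.5,62,.0047);hi=f(426.5,423,.0714)
print(k,lo,hi,np.degrees(np.arctan2(*(hi-lo)[1::-1])))
a=f(323,62,.0047);b=f(500,62,.0047);print(np.degrees(np.arctan2(*(b-a)[1::-1])))
a=f(326,423,.0714);b=f(527,423,.0714);print(np.degrees(np.arctan2(*(b-a)[1::-1])),np.hypot(*(b-a)[:2]))
th=np.radians(38); yaw=np.radians(26.7); n=np.array([np.cos(yaw),np.sin(yaw)])
# predict lo upper corner and hi underside from knob top
O=k[:2]+42*np.sin(th)*1e-3*n; print("lo pred",O-(58*np.cos(th)+6*np.sin(th))*1e-3*n,"hi",O+58*np.cos(th)*1e-3*n)
s=33; g=O-s*np.sin(th)*1e-3*n; gz=.058*np.sin(th)+s*np.cos(th)*1e-3
print("grasp",g,gz)
print(totool([*g,.12]),totool([*g,gz-.0187-.0015]))
E
```

```text
[0.53067647 0.25947467 0.0688    ] [0.51018973 0.24817058 0.0047    ] [0.59314122 0.29237383 0.0714    ] 28.05228926087427
116.54562434136092
116.54729685166942 0.06021124280302482
lo pred [0.50964578 0.24889734] hi [0.59460828 0.29162902]
grasp [0.5356266  0.26196433] 0.06171272043791001
[-1.19366406  0.42638105  2.2028923 ] [-1.1937542   0.42638423  3.77263789]
```

Call:
move_arm(motion=[[85,[-0.4,0.15,0.4],0],[85,[-0.8,0.3,0.8],0],[85,[-1.19,0.43,1.2],0],[80,[-1.19,0.43,1.7],0],[70,[-1.19,0.43,2.2],0],[65,[-1.19,0.43,2.7],0],[60,[-1.19,0.43,3.1],0],[60,[-1.19,0.43,3.5],0],[60,[-1.19,0.43,3.7],0],[60,[-1.19,0.43,3.77],0]])

```text
clock: 12.55
eef_pos: [0.5346, 0.2617, 0.0404]
tool_rot: [-0.231, 0.973, -0.0, -0.001]
ft_force: [0.6, -0.3, -0.6]
grip_width: 0.0602
```

```bash
python3 - <<'E'
from h import *
o=get_obs(); print(o["clock"],o["eef_pos"],o["ft_force"],o["grip_width"])
K,W,c=cam("wrist","w7.png"); np.savez("w7.npz",K=K,W=W)
K,W,c=cam("scene","s7.png");im=cv2.imread("pics/s7.png"); cv2.imwrite("pics/s7c.png",cv2.resize(im[80:230,300:460],None,fx=4,fy=4))
E
```

```text
12.55 [0.53458116 0.26171384 0.04039248] [ 0.56516971 -0.33859398 -0.63714928] 0.06018082545652692
```

View pics/w7.png

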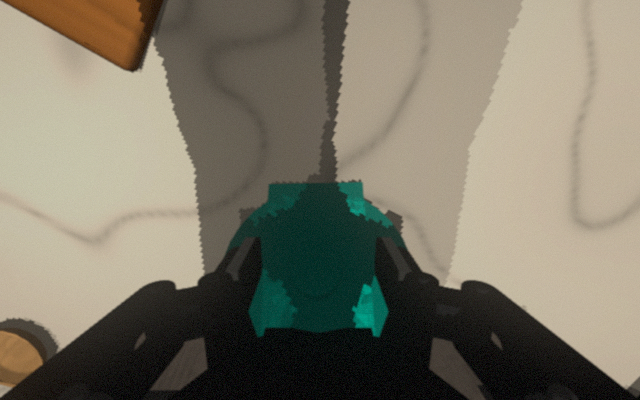

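View pics/s7c.png

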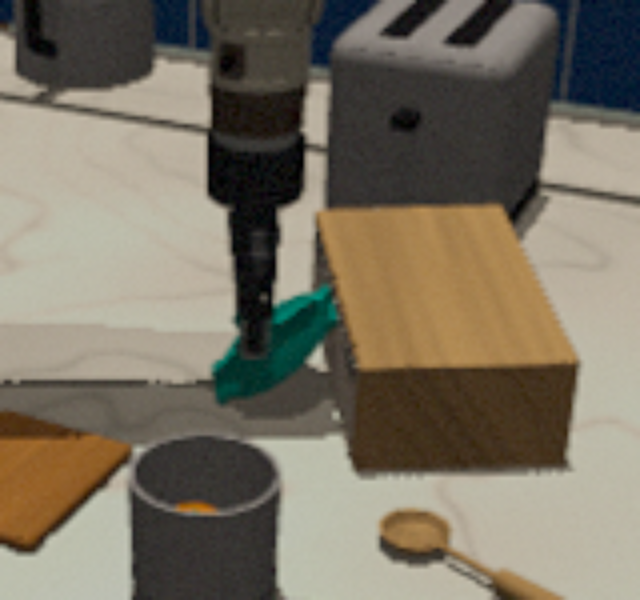

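Well placed, with the lid symmetric between the fingers (centre column about 317). Closing on the knob.

Call:
move_arm(motion=[[48,[0,0,0],0],[40,[0,0,0],0],[34,[0,0,0],0],[30,[0,0,0],0],[27,[0,0,0],0],[24,[0,0,0],0],[20,[0,0,0],0],[15,[0,0,0],0],[15,[0,0,0],0],[15,[0,0,0],0]])

```text
clock: 13.65
eef_pos: [0.5357, 0.262, 0.0421]
tool_rot: [-0.231, 0.973, -0.0, 0.0]
ft_force: [-0.9, -2.1, 5.1]
grip_width: 0.024
```

```bash
python3 - <<'E'
from h import *
K,W,c=cam("scene","s8.png");im=cv2.imread("pics/s8.png"); cv2.imwrite("pics/s8c.png",cv2.resize(im[80:230,300:460],None,fx=4,fy=4))
print(get_obs()["ft_force"])
E
```

```text
[-0.06645461 -2.0145687   5.38648058]
```

View pics/s8c.png

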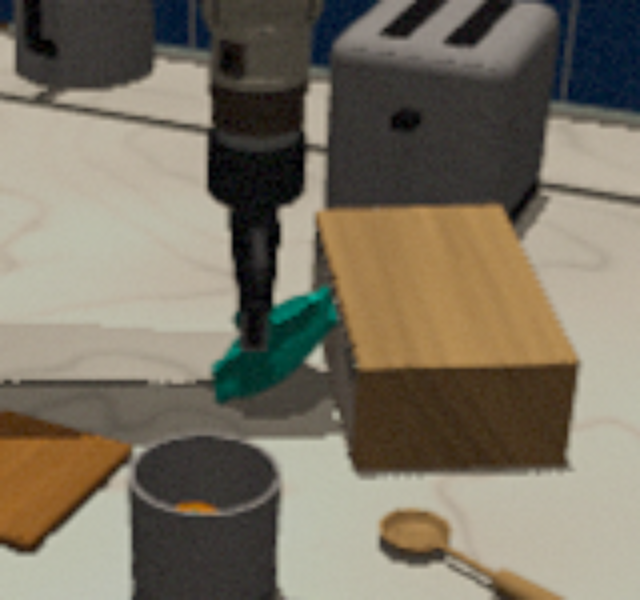

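Call:
move_arm(motion=[[15,[0.1,0,-0.2],0],[15,[0.3,0,-0.5],0],[15,[0.6,0,-0.9],0],[15,[0.9,0.1,-1.2],0],[15,[1.3,0.2,-1.4],0],[15,[1.7,0.3,-1.4],0],[15,[2.1,0.4,-1.4],0],[15,[2.4,0.5,-1.4],0],[15,[2.6,0.6,-1.4],0],[15,[2.6,0.6,-1.4],0]])

```text
clock: 14.7
eef_pos: [0.4039, 0.2303, 0.1115]
tool_rot: [-0.231, 0.973, 0.0, -0.001]
ft_force: [1.2, -0.2, -1.9]
grip_width: 0.0244
```

```bash
python3 - <<'E'
from h import *
o=get_obs(); print(o["clock"],o["eef_pos"],o["ft_force"],o["grip_width"])
K,W,c=cam("wrist","w9.png"); np.savez("w9.npz",K=K,W=W)
K,W,c=cam("scene","s9.png");im=cv2.imread("pics/s9.png"); cv2.imwrite("pics/s9c.png",cv2.resize(im[80:230,240:440],None,fx=4,fy=4))
E
```

```text
14.7 [0.40387823 0.23033308 0.11147796] [ 1.19502212 -0.23266213 -1.87688651] 0.02437588227863494
```

View pics/w9.png

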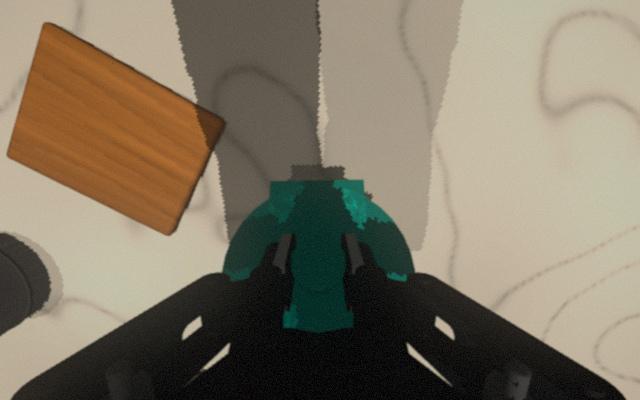

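View pics/s9c.png

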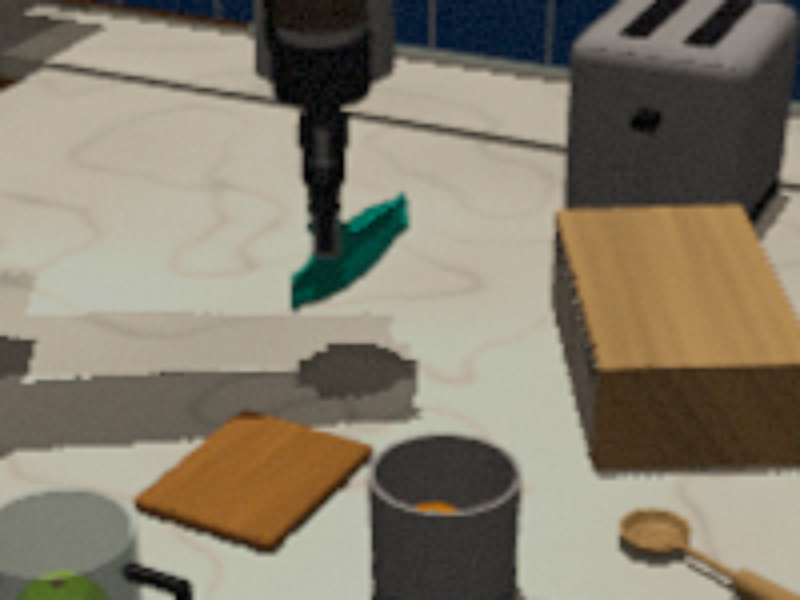

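Call:
move_arm(motion=[[15,[0,0,0.3],0],[15,[0,0,0.6],0],[15,[0,0,0.9],0],[15,[0,0,1.15],0],[15,[0,0,1.3],0],[15,[0,0,1.38],0],[15,[-0.06,0,1.42],0],[15,[-0.12,0,1.46],0],[15,[-0.12,0,1.46],0],[15,[-0.12,0,1.46],0]])

```text
clock: 15.8
eef_pos: [0.4112, 0.2331, 0.0393]
tool_rot: [-0.231, 0.973, -0.0, 0.0]
ft_force: [-2.3, -1.8, 4.7]
grip_width: 0.0246
```

```bash
python3 - <<'E'
from h import *
o=get_obs(); print(o["clock"],o["eef_pos"],o["ft_force"],o["ft_torque"])
K,W,c=cam("scene","s10.png");im=cv2.imread("pics/s10.png"); cv2.imwrite("pics/s10c.png",cv2.resize(im[80:230,240:440],None,fx=4,fy=4))
E
```

```text
15.8 [0.41119869 0.23313596 0.03928629] [-2.34384727 -1.80494977  4.65419439] [-0.43316619  0.78077035  0.03521962]
```

View pics/s10c.png

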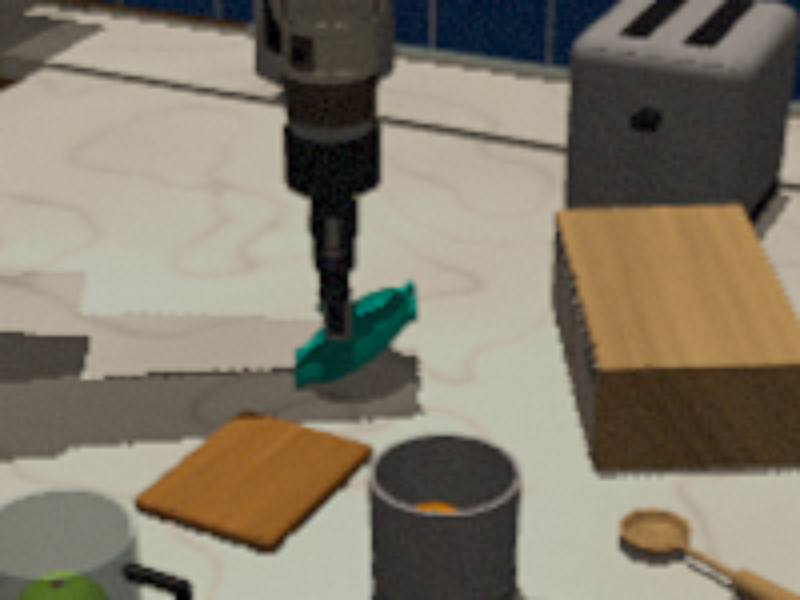

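Call:
move_arm(motion=[[15,[-0.05,0,0.03],0],[15,[-0.1,0,0.06],0],[15,[-0.15,0,0.1],0],[15,[-0.2,0,0.13],0],[15,[-0.27,0,0.19],0],[15,[-0.33,0,0.22],0],[15,[-0.39,0,0.25],0],[15,[-0.45,0,0.28],0],[15,[-0.5,0,0.31],0],[15,[-0.5,0,0.31],0]])

```text
clock: 16.85
eef_pos: [0.4327, 0.2443, 0.0235]
tool_rot: [-0.231, 0.973, 0.0, -0.001]
ft_force: [-4.0, -1.6, 6.5]
grip_width: 0.0245
```

```bash
python3 - <<'E'
from h import *
o=get_obs(); print(o["clock"],o["eef_pos"],o["ft_force"],o["ft_torque"])
K,W,c=cam("scene","s11.png");im=cv2.imread("pics/s11.png"); cv2.imwrite("pics/s11c.png",cv2.resize(im[80:230,240:440],None,fx=4,fy=4))
E
```

```text
16.85 [0.43268717 0.24426835 0.02348829] [-4.04584049 -1.60383248  6.54136156] [-0.54030995  1.26220081 -0.0099025 ]
```

View pics/s11c.png

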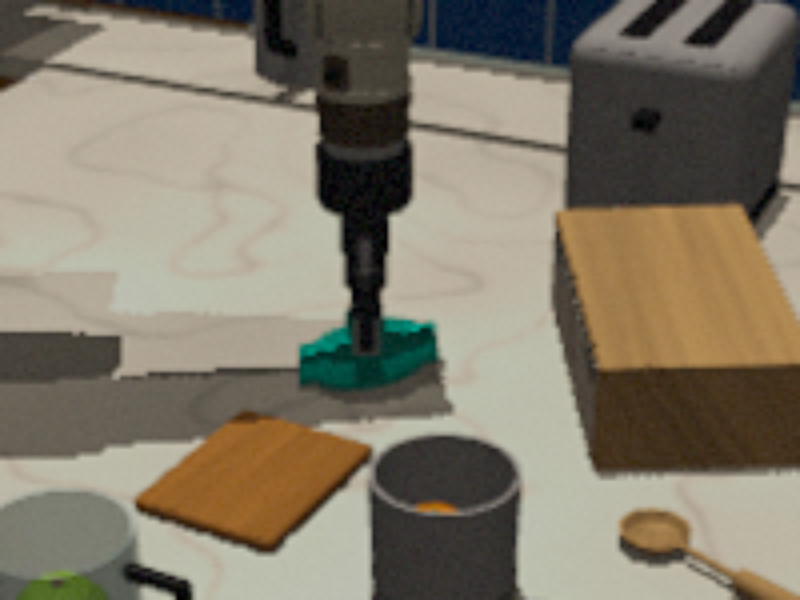

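Nearly flat (a few degrees left). Finish the arc, then open and let it settle.

Call:
move_arm(motion=[[15,[-0.04,0,0.02],0],[15,[-0.08,0,0.04],0],[15,[-0.11,0,0.05],0],[15,[-0.11,0,0.05],0],[28,[-0.11,0,0.03],0],[34,[-0.11,0,0.0],0],[42,[-0.11,0,0.0],0],[50,[-0.11,0,0.0],0],[50,[-0.11,0,0.0],0],[50,[-0.11,0,0.0],0]])

```text
clock: 17.9
eef_pos: [0.4384, 0.2469, 0.0231]
tool_rot: [-0.231, 0.973, 0.0, 0.0]
ft_force: [-0.3, 0.1, 0.5]
grip_width: 0.0498
```

```bash
python3 - <<'E'
from h import *
o=get_obs(); print(o["clock"],o["eef_pos"],o["ft_force"],o["grip_width"])
K,W,c=cam("scene","s12.png");im=cv2.imread("pics/s12.png"); cv2.imwrite("pics/s12c.png",cv2.resize(im[80:230,240:440],None,fx=4,fy=4))
K,W,c=cam("wrist","w12.png"); np.savez("w12.npz",K=K,W=W)
E
```

```text
17.9 [0.43843173 0.24694746 0.02309594] [-0.31729634  0.059903    0.47076071] 0.04979780879848294
```

View pics/s12c.png

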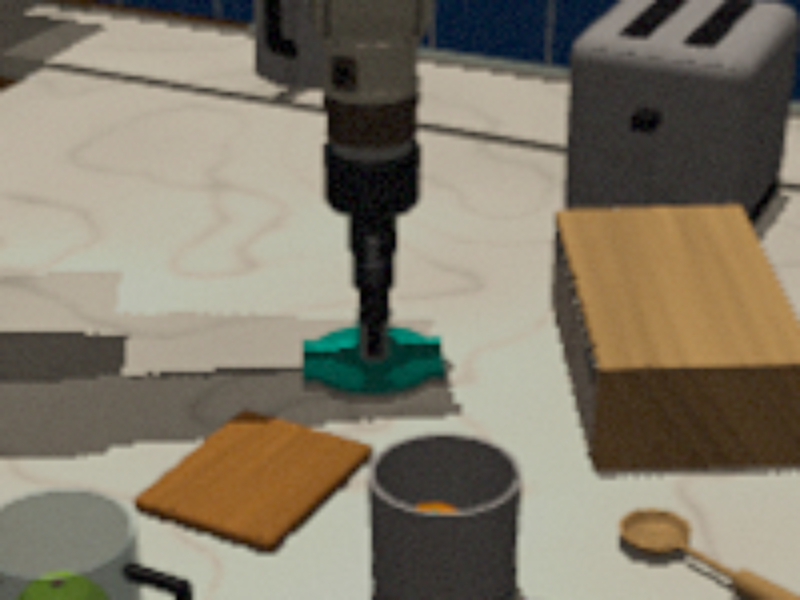

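View pics/w12.png

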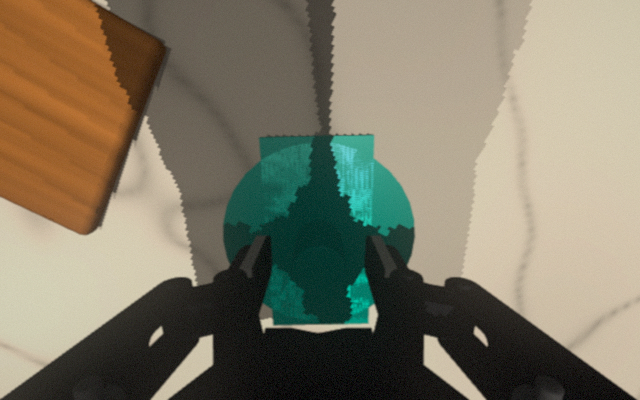

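```bash
python3 - <<'E'
from h import *
d=np.load("w12.npz");K,W=d["K"],d["W"]
a=ray(K,W,(317,135.5),.011);b=ray(K,W,(317,324.5),.014)
print(a,b,np.hypot(*(a-b)[:2])); m=(a+b)/2; print(m, totool(m))
l=ray(K,W,(223,228),.014);r=ray(K,W,(414,228),.014);print(np.hypot(*(l-r)[:2]),(l+r)/2,totool((l+r)/2))
E
```

```text
[0.38470358 0.2201471  0.011     ] [0.4887377  0.27202972 0.014     ] 0.11625362556918416
[0.43672064 0.24608841 0.0125    ] [3.66037442e-02 1.16598809e-04 2.12254033e-01]
0.10848401729248203 [0.43016199 0.24377368 0.014     ] [0.1745977  0.01765166 0.18225768]
```

Call:
move_arm(motion=[[50,[0.03,0,0.03],0],[45,[0.03,0,0.06],0],[38,[0.03,0,0.06],0],[33,[0.03,0,0.06],0],[29,[0.03,0,0.06],0],[26,[0.03,0,0.06],0],[22,[0.03,0,0.06],0],[15,[0.03,0,0.06],0],[15,[0.03,0,0.06],0],[15,[0.03,0,0.06],0]])

```text
clock: 19.0
eef_pos: [0.4371, 0.2464, 0.0204]
tool_rot: [-0.231, 0.973, 0.0, 0.0]
ft_force: [-1.1, -0.3, 3.7]
grip_width: 0.0245
```

Call:
move_arm(motion=[[15,[0,0,-0.1],0],[15,[0,0,-0.4],0],[15,[0,0,-0.9],0],[15,[0,0,-1.5],0],[15,[0,0,-2.1],0],[15,[0,0,-2.7],0],[15,[0,0,-3.3],0],[15,[0,0,-3.7],0],[15,[0,0,-3.8],0],[15,[0,0,-3.8],0]])

```text
clock: 20.0
eef_pos: [0.4373, 0.2462, 0.2103]
tool_rot: [-0.231, 0.973, 0.0, 0.0]
ft_force: [-0.9, -0.1, -2.5]
grip_width: 0.0246
```

```bash
python3 - <<'E'
from h import *
o=get_obs(); print(o["clock"],o["eef_pos"],o["ft_force"],o["grip_width"])
K,W,c=cam("scene","s13.png");im=cv2.imread("pics/s13.png"); cv2.imwrite("pics/s13c.png",cv2.resize(im[30:180,240:440],None,fx=4,fy=4))
print(totool([.5953,-.3024,.2]))
E
```

```text
20.0 [0.43726397 0.24620376 0.21032919] [-0.93554634 -0.13158231 -2.52741477] 0.024582350956567165
[  2.08672882 -11.22341095   0.19036604]
```

View pics/s13c.png

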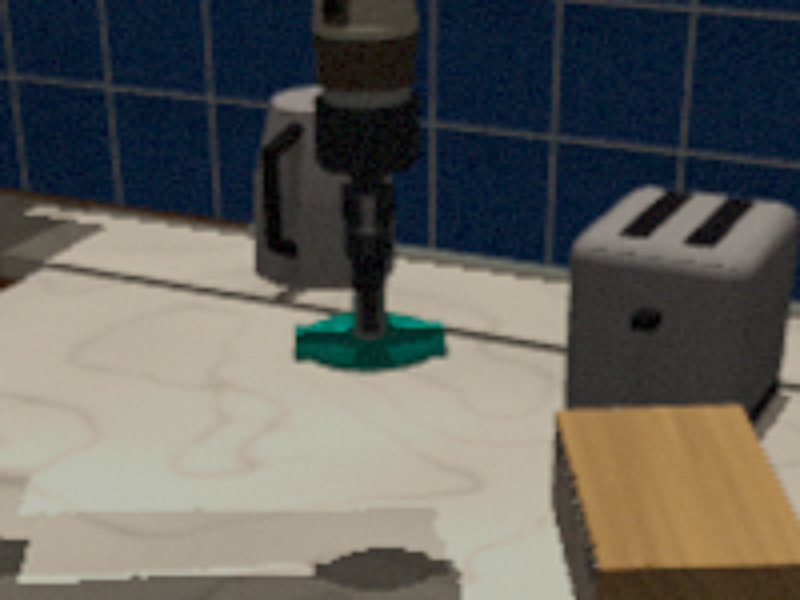

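Lid held level. Transporting.

Call:
move_arm(motion=[[15,[0.1,-0.4,0],0],[15,[0.2,-1.0,0],0],[15,[0.3,-1.7,0],0],[15,[0.5,-2.5,0],0],[15,[0.6,-3.3,0],0],[15,[0.8,-4.1,0],0],[15,[0.9,-4.9,0],0],[15,[1.0,-5.6,0],0],[15,[1.1,-6.2,0],0],[15,[1.2,-6.7,0],0]])

```text
clock: 21.05
eef_pos: [0.533, -0.0818, 0.2077]
tool_rot: [-0.23, 0.973, 0.001, -0.002]
ft_force: [-0.2, 0.3, -1.0]
grip_width: 0.0244
```

Call:
move_arm(motion=[[15,[0.1,-0.4,0],0],[15,[0.2,-0.9,0],0],[15,[0.3,-1.5,0],0],[15,[0.4,-2.1,0],0],[15,[0.5,-2.7,0],0],[15,[0.6,-3.2,0],0],[15,[0.7,-3.7,0],0],[15,[0.8,-4.1,0],0],[15,[0.85,-4.4,0],0],[15,[0.88,-4.5,0],0]])

```text
clock: 22.05
eef_pos: [0.5947, -0.3021, 0.2069]
tool_rot: [-0.23, 0.973, 0.001, -0.002]
ft_force: [1.2, 0.3, -1.9]
grip_width: 0.0243
```

```bash
python3 - <<'E'
from h import *
o=get_obs(); print(o["clock"],o["eef_pos"],o["ft_force"],o["grip_width"])
print(totool([.5953,-.3024,.125]))
K,W,c=cam("wrist","w14.png"); np.savez("w14.npz",K=K,W=W)
E
```

```text
22.05 [ 0.59466187 -0.30207575  0.20690223] [ 1.18003318  0.28309464 -1.89264744] 0.02427563625956649
[-0.01337146 -0.01707546  1.63796356]
```

View pics/w14.png

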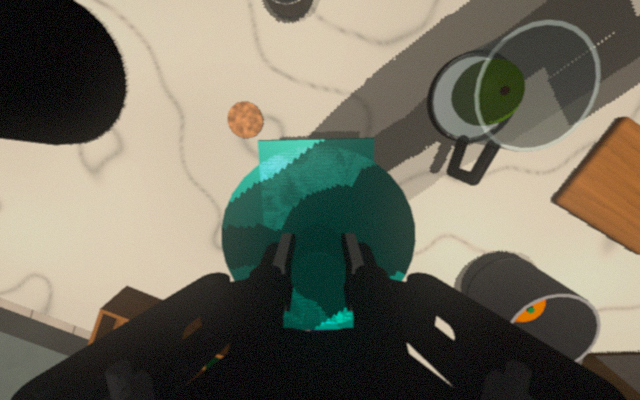

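Call:
move_arm(motion=[[15,[0,0,0.2],0],[15,[0,0,0.5],0],[15,[0,0,0.8],0],[15,[0,0,1.1],0],[15,[0,0,1.3],0],[15,[0,0,1.5],0],[15,[0,0,1.6],0],[15,[-0.01,-0.02,1.64],0],[15,[-0.01,-0.02,1.64],0],[15,[-0.01,-0.02,1.64],0]])

```text
clock: 23.1
eef_pos: [0.5969, -0.3018, 0.1289]
tool_rot: [-0.231, 0.973, -0.0, 0.001]
ft_force: [0.5, 1.3, -1.4]
grip_width: 0.0247
```

```bash
python3 - <<'E'
from h import *
o=get_obs(); print(o["clock"],o["eef_pos"],o["ft_force"],o["grip_width"])
K,W,c=cam("scene","s15.png");im=cv2.imread("pics/s15.png"); cv2.imwrite("pics/s15c.png",cv2.resize(im[190:330,210:370],None,fx=4.2,fy=4.2))
K,W,c=cam("top","t15.png");im=cv2.imread("pics/t15.png"); cv2.imwrite("pics/t15c.png",cv2.resize(im[120:240,330:470],None,fx=5,fy=5))
E
```

```text
23.1 [ 0.59690467 -0.30177625  0.1288897 ] [ 0.51576245  1.26756422 -1.39553915] 0.02466158151681354
```

View pics/s15c.png

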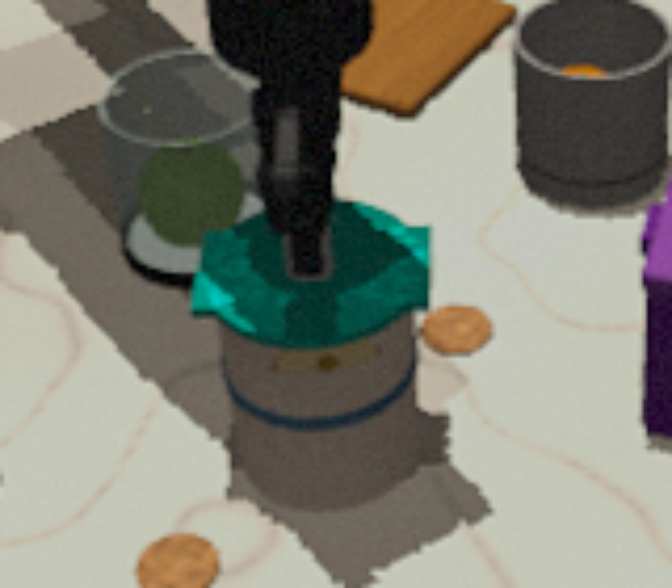

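View pics/t15c.png

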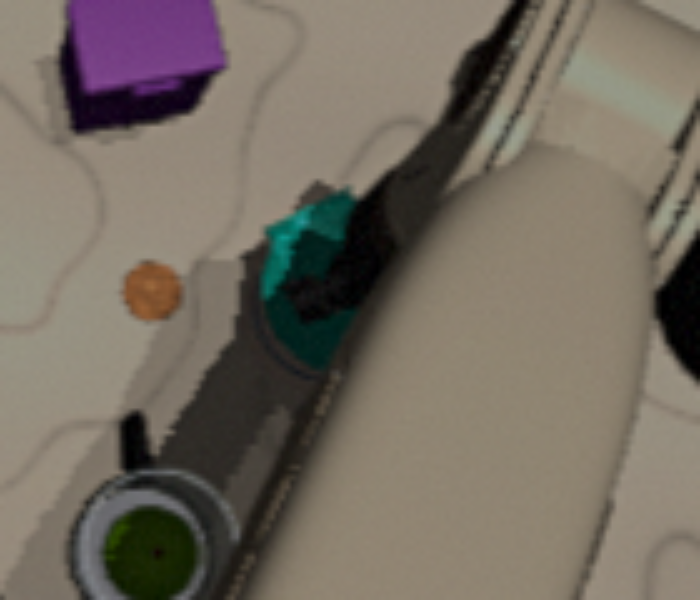

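Call:
move_arm(motion=[[15,[0.03,0,0.03],0],[15,[0.03,0,0.07],0],[15,[0.03,0,0.11],0],[15,[0.03,0,0.15],0],[15,[0.03,0,0.19],0],[15,[0.03,0,0.23],0],[15,[0.03,0,0.26],0],[15,[0.03,0,0.29],0],[15,[0.03,0,0.32],0],[15,[0.03,0,0.32],0]])

```text
clock: 24.2
eef_pos: [0.595, -0.3021, 0.1119]
tool_rot: [-0.231, 0.973, 0.0, -0.0]
ft_force: [0.2, -0.2, -2.2]
grip_width: 0.0244
```

```bash
python3 - <<'E'
from h import *
o=get_obs(); print(o["clock"],o["eef_pos"],o["ft_force"],o["joint_vel"])
E
```

```text
24.2 [ 0.59498372 -0.30210793  0.11185245] [ 0.20952321 -0.20833368 -2.17333384] [ 0.00109467 -0.00361798  0.00399445  0.00424459  0.00104589  0.00016353]
```

Call:
move_arm(motion=[[15,[0,0,0.01],0],[15,[0,0,0.02],0],[15,[0,0,0.03],0],[15,[0,0,0.04],0],[15,[0,0,0.05],0],[15,[0,0,0.06],0],[15,[0,0,0.07],0],[15,[0,0,0.08],0],[15,[0,0,0.09],0],[15,[0,0,0.09],0]])

```text
clock: 25.2
eef_pos: [0.595, -0.3021, 0.1075]
tool_rot: [-0.231, 0.973, 0.0, -0.0]
ft_force: [-1.0, -0.1, -1.6]
grip_width: 0.0243
```

Call:
move_arm(motion=[[15,[0,0,0.005],0],[15,[0,0,0.01],0],[15,[0,0,0.015],0],[15,[0,0,0.02],0],[15,[0,0,0.025],0],[15,[0,0,0.03],0],[15,[0,0,0.03],0],[15,[0,0,0.03],0],[15,[0,0,0.03],0],[15,[0,0,0.03],0]])

```text
clock: 26.2
eef_pos: [0.5951, -0.3022, 0.1066]
tool_rot: [-0.231, 0.973, -0.0, 0.0]
ft_force: [-2.3, 1.1, 3.4]
grip_width: 0.0246
```

Call:
move_arm(motion=[[15,[0,0,0.005],0],[15,[0,0,0.01],0],[15,[0,0,0.015],0],[15,[0,0,0.015],0],[15,[0,0,0.015],0],[15,[0,0,0.015],0],[15,[0,0,0.015],0],[15,[0,0,0.015],0],[15,[0,0,0.015],0],[15,[0,0,0.015],0]])

```text
clock: 27.2
eef_pos: [0.5951, -0.3022, 0.1065]
tool_rot: [-0.231, 0.973, -0.0, 0.0]
ft_force: [-3.2, 1.6, 6.3]
grip_width: 0.0245
```

```bash
python3 - <<'E'
from h import *
o=get_obs(); print(o["clock"],o["eef_pos"],o["ft_force"],o["ft_torque"])
K,W,c=cam("scene","s16.png");im=cv2.imread("pics/s16.png"); cv2.imwrite("pics/s16c.png",cv2.resize(im[190:330,210:370],None,fx=4.2,fy=4.2))
o=get_obs(); print(o["ft_force"])
E
```

```text
27.2 [ 0.59513412 -0.30217899  0.10653644] [-3.2286137   1.61025897  6.34244603] [ 0.35900862  0.65998965 -0.02366248]
[-2.97741382  1.70985148  6.09552482]
```

View pics/s16c.png

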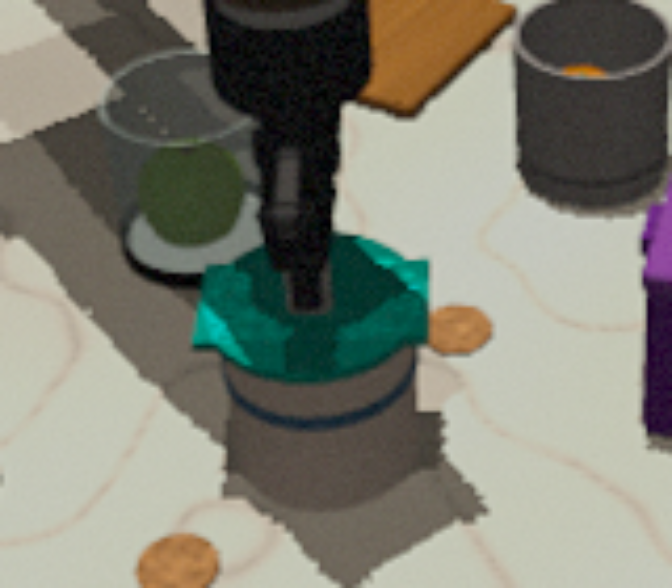

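Call:
move_arm(motion=[[15,[0,0,0.005],0],[15,[0,0,0.01],0],[15,[0,0,0.016],0],[15,[0,0,0.016],0],[15,[0,0,0.016],0],[15,[0,0,0.016],0],[15,[0,0,0.016],0],[15,[0,0,0.016],0],[15,[0,0,0.016],0],[15,[0,0,0.016],0]])

```text
clock: 28.25
eef_pos: [0.5952, -0.3022, 0.1065]
tool_rot: [-0.231, 0.973, -0.0, 0.001]
ft_force: [-5.0, 2.4, 10.0]
grip_width: 0.0245
```

Call:
move_arm(motion=[[15,[0,0,-0.01],0],[15,[0,0,-0.02],0],[15,[0,0,-0.03],0],[15,[0,0,-0.035],0],[27,[0,0,-0.035],0],[32,[0,0,-0.035],0],[40,[0,0,-0.035],0],[48,[0,0,-0.035],0],[48,[0,0,-0.035],0],[48,[0,0,-0.035],0]])

```text
clock: 29.25
eef_pos: [0.5951, -0.3022, 0.1063]
tool_rot: [-0.231, 0.973, 0.0, -0.0]
ft_force: [0.7, -0.1, 0.1]
grip_width: 0.0481
```

```bash
python3 - <<'E'
from h import *
o=get_obs(); print(o["clock"],o["eef_pos"],o["ft_force"],o["grip_width"])
K,W,c=cam("wrist","w17.png"); np.savez("w17.npz",K=K,W=W)
E
```

```text
29.25 [ 0.59513547 -0.30220049  0.10625728] [ 0.70948838 -0.1097634   0.07829678] 0.04806482492913998
```

View pics/w17.png

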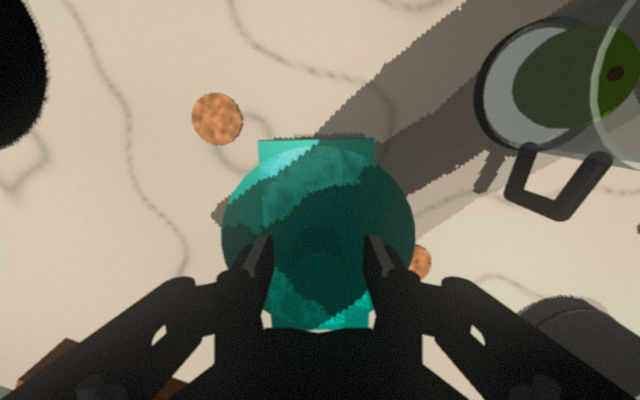

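Released with zero force. Rise straight up, then back off for a clear look.

Call:
move_arm(motion=[[48,[0,0,-0.1],0],[48,[0,0,-0.3],0],[48,[0,0,-0.6],0],[60,[0,0,-1.0],0],[60,[0,0,-1.5],0],[60,[0.2,0,-2.0],0],[60,[0.6,0,-2.5],0],[60,[1.2,0,-2.7],0],[60,[1.9,0,-2.7],0],[60,[2.4,0,-2.7],0]])

```text
clock: 30.3
eef_pos: [0.4867, -0.3571, 0.2436]
tool_rot: [-0.23, 0.973, -0.001, 0.001]
ft_force: [-0.6, 0.1, 0.5]
grip_width: 0.0598
```

Call:
move_arm(motion=[[60,[0.6,0.4,0],0],[60,[1.2,0.8,0],0],[60,[1.8,1.4,0],0],[60,[1.8,2.0,0],0],[60,[1.8,2.6,0],0],[60,[1.8,3.2,0],0],[60,[1.8,3.8,0],0],[60,[1.8,4.4,0],0],[60,[1.8,5.0,0],0],[60,[1.8,5.0,0],0]])

```text
clock: 31.3
eef_pos: [0.2936, -0.1709, 0.2425]
tool_rot: [-0.232, 0.973, -0.0, 0.0]
ft_force: [0.3, 0.7, 0.9]
grip_width: 0.0599
```

```bash
python3 - <<'E'
from h import *
o=get_obs(); print(o["clock"],o["eef_pos"],o["ft_force"])
t=np.linspace(0,2*np.pi,100)
K,W,c=cam("scene","s18.png");im=cv2.imread("pics/s18.png")
P=np.c_[.5952+.055*np.cos(t),-.3022+.055*np.sin(t),0*t+.1]
b=cv2.resize(im[190:330,210:370],None,fx=4.2,fy=4.2)
cv2.imwrite("pics/s18c.png",b)
K,W,c=cam("top","t18.png")
E
```

```text
31.3 [ 0.29362185 -0.17092226  0.24250865] [0.26378567 0.69780065 0.90179673]
```

View pics/s18c.png

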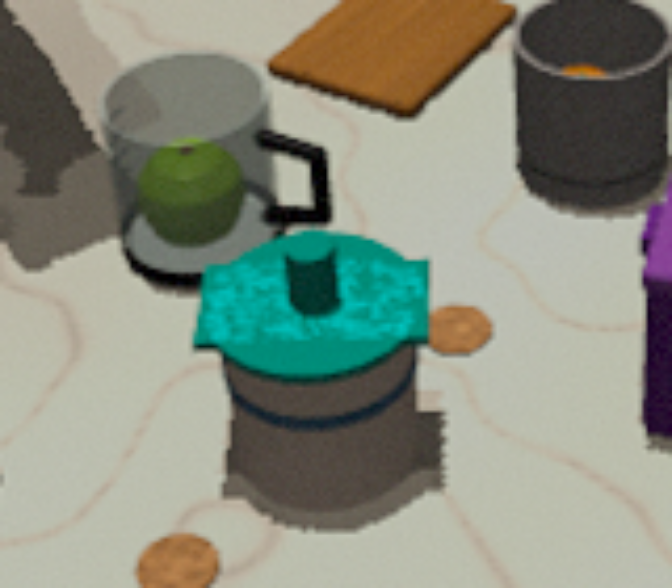

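View pics/t18.png

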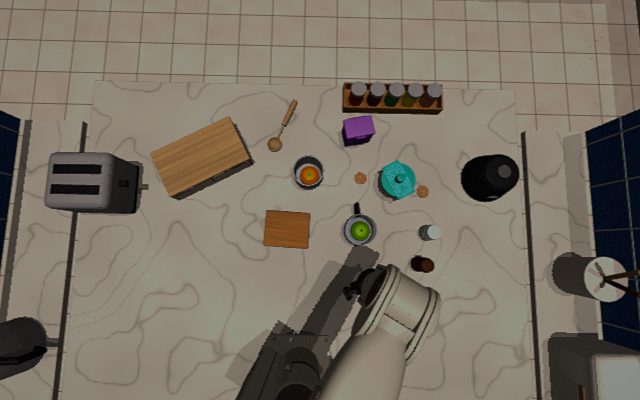

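```bash
python3 - <<'E'
from h import *
o=get_obs(); print(o["joint_vel"].round(4),o["ft_force"].round(2)); print(job_done())
E
```

```text
[-0.0145  0.0321  0.0213 -0.0106 -0.002   0.0011] [ 0.06 -1.04 -0.99]
the job is handed in; nothing more can be done
None
```

The job is done and handed in at about 31 s. The cut apple is in the white canister with the blue band, and the lid sits on top of it. The canister was the one vessel without fruit: the lime is in the jar and the orange in the tumbler.

- **Apple:** I dropped it from just above the rim, and the wrist picture shows it standing upright in the canister.
- **Lid, levelling:** I took the lid by its knob while it was still tilted. The tool can't tilt, so I first laid the lid flat on a clear patch of table. I then took the knob again from straight above.
- **Lid, sealing:** I placed it on the canister and eased the force up to a reading of 10 N. I held that for a moment, backed off and let go.

**Last checks:**
- The scene and top pictures show the lid level and centred on the canister.
- The other objects look unmoved, and the gripper is clear at 0.24 m height.
- I could not see the plug inside the mouth. I infer it from the flange sitting level at rim height.
- While pressing there was also about 5 N of sideways force, which was gone after I let go.
- The first rough scene-camera position for the canister was about 9 mm off the others, so I used the wrist and top cameras, which agreed within about 1 mm.

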